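Lock the banding spindle with its cross pin

ROBOT

A 6-joint arm with a two-finger parallel gripper is mounted at the origin on the work surface. World frame = base frame: x ahead of the robot, y to its left, z up, the work surface at z = 0. Lengths are in m, angles in rad, forces in N, time in s.
With the tool pointing down it reaches from about 0.3 to 0.75 m from the base axis. Payload 8.5 kg.
Tool frame: the origin (TCP) lies midway between the tips of the shut fingers; the grasp point (between the pads) lies 19 mm behind it; z points along the fingers, y is the direction in which the jaws open and shut (so a half turn about z gives the same grasp; the last joint's range is limited). The gripper opens to 85 mm and grips with 20 to 120 N. Pads are 22 mm wide; open, the fingers measure 114 mm over their backs; the gripper's body (76 mm by 85 mm) begins 54 mm behind the grasp point. The pads swing forward as they close: fully open they stand 13 mm farther back than shut.
Start: joints at [-1.322, 0.381, 1.297, -0, 1.464, -0.215], TCP at [0.246, -0.492, 0.231] pointing down, gripper open.
Joint ranges: [-3.11, 3.11], [-0.89, 2.33], [0.22, 2.48], [-1.42, 4.56], [0.17, 2.85], [-2.88, 2.88]. Speed limits (rad/s): [2.39, 2.39, 3.14, 3.14, 3.14, 3.14].

INTERFACE

Orientations are given as [roll, pitch, yaw] about the fixed x, y, z axes, in that order (R = Rz(yaw) Ry(pitch) Rx(roll)).
In Python, from plant import * gives the robot as it stands. Calls block until the motion is done:
- movep(position, orientation): joint-space move of the TCP to a pose.
- servo_line(position, rotation=None, max_speed=0.15): straight line of the TCP; rotation=None keeps the orientation; max_speed is the mean speed in m/s.
- move_j(angles): joint-space move.
- command_gripper(opening, strength=None): finger opening in m; strength is the grip in N (None keeps the last); returns when the fingers have stopped.
- pause(seconds).
- solve_ik(position, orientation): joint angles nearest the present ones, or None.
- grab_frame(name): name is "side" or "top" or "wrist"; returns (picture, depth): 400x640x3 uint8, red, green, blue; 400x640 float32, m along the optical axis (not along the pixel's ray), 0 where there is no reading.
- get_calibration(name): a dict with "K" (3x3 intrinsics, pixels), "world_to_cam" (4x4, takes a point from world to camera coordinates); the wrist camera has in their place "T_tool_cam" (4x4, takes a point from camera to tool coordinates, whose origin is the TCP and whose axes are the flange's). Camera axes: x right, y up, looking along -z (the intrinsics and any distortion apply to the point x, -y, -z); pixel columns grow to the right and rows downward; lengths in m; the calibration is good to about 2 mm. A picture is of the moment at which its call begins: read the wrist's pose just before it. get_calibration takes no time and is no camera call.
A pose or a line that the arm cannot do raises IKError and nothing moves.
- hand_in(): hands the job in, once; it reports no verdict.
Readings, each from a call of its own:
- get_time(): time.
- get_qpos(): joint angles.
- get_qd(): joint speeds.
- get_effort(): joint torques, N m.
- get_tcp_pos(): TCP position.
- get_eef_rot(): TCP orientation.
- get_force(): force on the tool from outside, world axes, zero at the start.
- get_ft_torque(): the same for the moment, N m.
- get_grip_width(): finger opening in m.
Only numpy, scipy, OpenCV 4.12 (cv2) and the standard library are available. Lean on these libraries where they do the work, as an engineer would, in place of code of your own. Each camera call takes 0.05 s, during which the arm holds its last target.

TASK

The rings on this bauble are done and its spindle must now be locked for painting by hand. Take the red-knobbed lock pin out of the drying rack, start it in the guide hole on top of the spindle head, turn the crank until the cross-hole of the collar inside comes under it, and put the pin right through until its flange sits fully home on the head. Do not touch the bauble, whose paint is wet, and leave the owls on their sticks and the paint jars where they are.

Things in the scene. Friction and masses are not known exactly. Their poses are not given: they have to be found in the camera images.
- pin (a point): Lock pin, loose, 150 mm long, 0.10 to 0.18 kg, upright in one of four rack holes. Origin half-way up, z along it to the knob. From -75 to +31 mm a steel shank 12 mm thick, its lowest 7 mm tapered to 7 mm; +31 to +36 mm a flange 26 mm wide; +36 to +75 mm a red knob 23 mm wide, to be gripped (middle at +55 mm). It stands 35 mm deep in the wooden rack; owls on sticks stand in the other holes, 120 mm apart.
- guide (a point): Mouth of the vertical guide hole in the flat top of the green spindle head, 175 mm above the table. x points across the spindle, away from the robot, y along the spindle to the bauble, z up. The hole is 13.3 mm wide with a chamfered mouth, through a steel bridge 34 mm thick. Fully home, the pin's flange lies on the top face and the pin's origin is 31 mm below this point.
- collar_top (a point): Fixed point 36 mm under the guide's mouth, on top of the brass index collar (48 mm wide, on the spindle). The collar has one 14 mm cross-hole right through, in line with the guide once every half turn; below it a 15 mm hole takes the pin's point. A pin let go in the guide stands here, its origin 39 mm above the guide's mouth, and falls in when the cross-hole comes under it; the crank is then blocked.
- crank (a joint): Angle of the hand crank: 0 with its arm straight up, positive leaning away from the robot (to x of guide). Light friction, about 1.5 N at the handle; stays where left; starts at -1.25 to -0.6. The collar is clamped on the spindle wherever the last job needed it, so this angle does not tell where the cross-hole is: turned over the top, away from the robot, it comes in line somewhere between 0 and 1.4.
- crank_grip (a point): Middle of the crank's handle, a wooden sleeve 66 mm long and about 25 mm in diameter that revolves freely on its pin. It lies parallel to the spindle (along the y of guide), 60 mm from the spindle's axis; the crank arm is 33 mm from here on the side of the head. The handle can be pinched across from above.
- crank_axis (a point): Point on the spindle's axis about which the middle of the crank handle circles with radius 60 mm, 115 mm above the table, 135 mm from the guide hole along -y of guide. Same axes as guide.
- bauble: Silver glass bauble with wet painted rings, 86 mm in diameter, on the end of the spindle opposite the crank; its middle is 124 mm from the guide hole. Origin on the spindle's axis under the guide hole; it turns with the crank. Not to be touched.
- owl0_mid (a point): Owl ornament on a stick in the rack, 54 mm wide, top about 175 mm above the table; origin in its lower body. To be left alone.
- owl1_mid (a point): Another owl on a stick in the rack, the same.
- owl2_mid (a point): Another owl on a stick in the rack, the same.
- jar_amber: Amber paint jar with a yellow lid, 64 mm wide and 85 mm tall, behind the spindle; origin under it. To be left alone.
- jar_red: Red paint jar, 60 mm wide and 75 mm tall; origin under it. To be left alone.
- jar_blue: Blue paint jar, 56 mm wide and 70 mm tall; origin under it. To be left alone.
- jar_green: Green jar, 60 mm wide and 110 mm tall, beside the rack; origin under it. To be left alone.

How it is judged:
By the outcome, as a careful person would: the job done as asked, in the order asked, and still so for the second after the job is handed in, with the robot touching nothing.
It also fails if it takes over 64 s, if anything falls off the work surface, if the arm or the gripper's body presses on something with over 40 N, if the wrist force passes 120 N, or if a joint passes its speed limit or range.

## Working session

There is one attempt and no reset: what is moved stays moved. The work goes in short steps, each a Python script; the robot and the scene stay as the last script left them, time stands still between calls to the robot, and variables do not carry over. Pictures are saved under pics/ and viewed, and the job is handed in when it is done.

```bash
ls; mkdir -p pics; python3 - <<'E'
from plant import *
import cv2,numpy as np
for n in("side","top","wrist"):
    p,d=grab_frame(n); cv2.imwrite(f"pics/{n}0.png",p[:,:,::-1]); np.save(f"pics/{n}0d.npy",d)
    c=get_calibration(n); print(n,{k:np.round(np.array(v),3).tolist() if not isinstance(v,str) else v for k,v in c.items()})
print(get_time(),get_tcp_pos(),get_eef_rot())
E
```

```text
pics
side {'K': [[503.583, 0.0, 321.774], [0.0, 503.583, 195.516], [0.0, 0.0, 1.0]], 'world_to_cam': [[0.995, -0.101, -0.004, -0.57], [0.068, 0.644, 0.762, -0.054], [-0.074, -0.758, 0.648, -1.488], [0.0, 0.0, 0.0, 1.0]]}
top {'K': [[381.259, 0.0, 320.819], [0.0, 381.259, 199.986], [0.0, 0.0, 1.0]], 'world_to_cam': [[0.014, -1.0, 0.018, -0.127], [0.991, 0.016, 0.131, -0.583], [-0.132, 0.016, 0.991, -1.139], [0.0, 0.0, 0.0, 1.0]]}
wrist {'K': [[279.677, 0.0, 324.875], [0.0, 279.677, 198.764], [0.0, 0.0, 1.0]], 'T_tool_cam': [[0.0, 0.958, 0.286, 0.073], [1.0, 0.0, -0.001, -0.0], [-0.001, 0.286, -0.958, -0.142], [0.0, 0.0, 0.0, 1.0]]}
0.15 [ 0.24600205 -0.49167872  0.23086549] [-3.14051174e+00 -2.39880359e-04  4.63814492e-01]
```

View pics/side0.png

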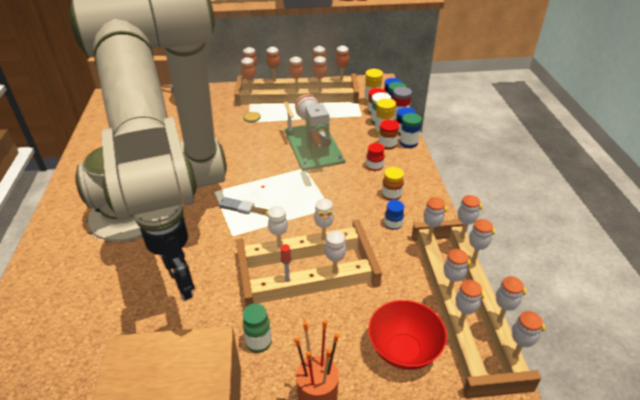

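View pics/top0.png

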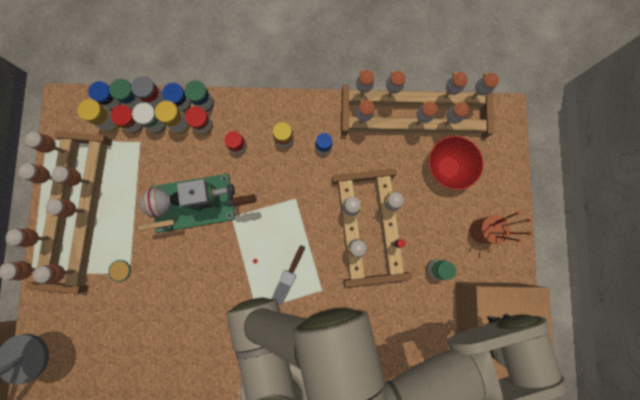

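View pics/wrist0.png

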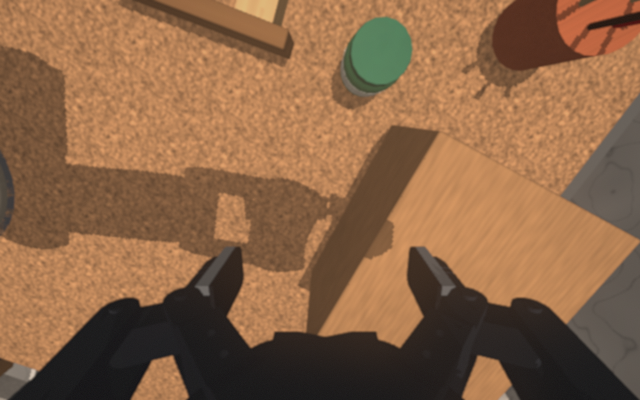

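The top view shows the pin at about (400,243), with owls at (352,205), (396,200) and (358,248). The head is at (193,192) and the brown crank handle at (243,200). The side view shows the pin at (286,253). I'll zoom in on these.

```bash
cat > h.py <<'E'
import numpy as np,cv2
from plant import *
def ray(c,uv):
    K=np.array(c['K']);W=np.array(c['world_to_cam'])
    d=np.linalg.inv(K)@np.array([uv[0],uv[1],1.]);d=np.array([d[0],-d[1],-d[2]])
    R=W[:3,:3];return -R.T@W[:3,3],R.T@d
def onplane(c,uv,z):
    o,d=ray(c,uv);return o+d*(z-o[2])/d[2]
def proj(c,P):
    W=np.array(c['world_to_cam']);p=W[:3,:3]@np.array(P)+W[:3,3];q=np.array(c['K'])@[p[0],-p[1],-p[2]];return q[:2]/q[2]
def Rm(r):
    from scipy.spatial.transform import Rotation as S
    return S.from_euler('xyz',r).as_matrix()
def wristcal():
    "calib dict of wrist camera at present pose (call just before grab)"
    c=get_calibration('wrist');T=np.eye(4);T[:3,:3]=Rm(get_eef_rot());T[:3,3]=get_tcp_pos()
    return dict(K=c['K'],world_to_cam=np.linalg.inv(T@np.array(c['T_tool_cam'])))
def deproj(c,uv,dep):
    o,d=ray(c,uv);return o+d*dep
def tri(c1,u1,c2,u2):
    A=[];b=[]
    for c,u in((c1,u1),(c2,u2)):
        o,d=ray(c,u);d=d/np.linalg.norm(d);M=np.eye(3)-np.outer(d,d);A.append(M);b.append(M@o)
    return np.linalg.lstsq(np.vstack(A),np.hstack(b),rcond=None)[0]
E
python3 - <<'E'
from h import *
t=cv2.imread('pics/top0.png');s=cv2.imread('pics/side0.png')
def save(n,im,x0,x1,y0,y1,f): cv2.imwrite(n,cv2.resize(im[y0:y1,x0:x1],None,fx=f,fy=f,interpolation=cv2.INTER_CUBIC))
save('pics/tz1.png',t,130,270,160,240,5)
save('pics/sz1.png',s,270,350,80,180,6)
ct=get_calibration('top');cs=get_calibration('side')
td=np.load('pics/top0d.npy')
P=tri(ct,(401,243),cs,(286,253));print('pin',P)
for uv in((401,243),(193,192),(352,205),(396,200),(358,248),(245,200),(222,191)):print(uv,deproj(ct,uv,td[uv[1],uv[0]]),proj(cs,deproj(ct,uv,td[uv[1],uv[0]])))
E
```

```text
pin [ 0.45478171 -0.34187297  0.14365367]
(401, 243) [ 0.45340762 -0.33781579  0.1615311 ] [284.51279741 246.46889509]
(193, 192) [0.58755487 0.241999   0.14436862] [318.41439591 117.26713129]
(352, 205) [ 0.55468169 -0.20195277  0.17268852] [322.21724246 201.30881787]
(396, 200) [ 0.57004705 -0.32235963  0.1760006 ] [334.03107355 233.54388667]
(358, 248) [ 0.43806291 -0.21867137  0.17172509] [275.92482298 209.29603837]
(245, 200) [0.56378307 0.09075388 0.17178851] [315.22740949 136.65361245]
(222, 191) [0.59493376 0.16627972 0.12357263] [323.12789851 135.56604049]
```

View pics/tz1.png

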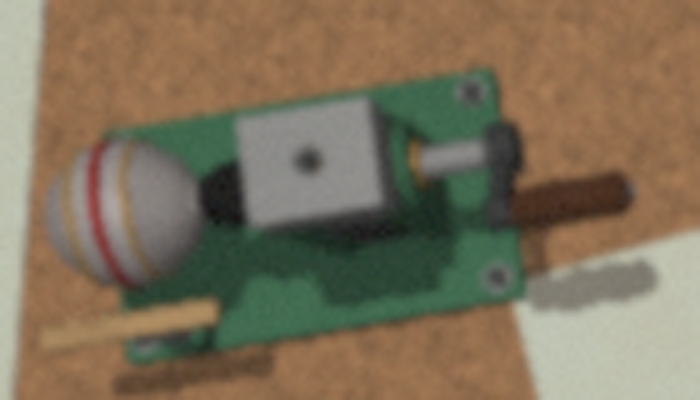

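View pics/sz1.png

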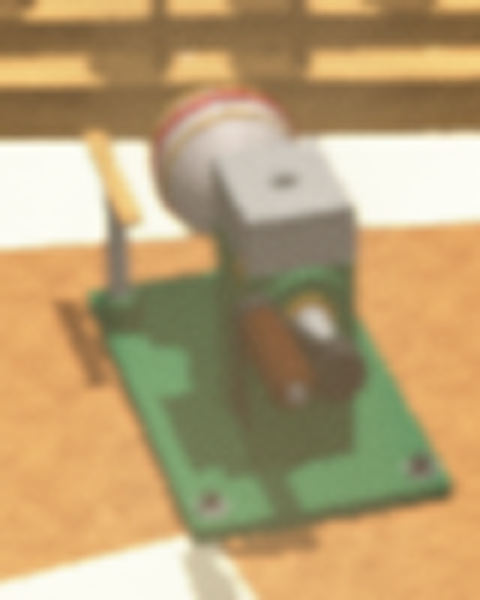

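In the zooms, the hole mouth is at about top (191.3,191.9) and side (317.8,110). The handle middle is at about top (244.4,199.6) and side (315.8,138.3), leaning towards the robot. Next I'll localize these.

```bash
python3 - <<'E'
from h import *
t=cv2.imread('pics/top0.png');s=cv2.imread('pics/side0.png')
ct=get_calibration('top');cs=get_calibration('side')
P=tri(ct,(191.3,191.9),cs,(317.7,109.9));print('guide tri',P,'plane',onplane(ct,(191.3,191.9),.175),onplane(cs,(317.7,109.9),.175))
H=tri(ct,(244.4,199.6),cs,(315.7,138.2));print('handle',H)
def red(im,box):
    x0,x1,y0,y1=box;h=cv2.cvtColor(im[y0:y1,x0:x1],cv2.COLOR_BGR2HSV)
    m=(((h[...,0]<8)|(h[...,0]>172))&(h[...,1]>150)&(h[...,2]>70)).astype(np.uint8)
    v,u=np.nonzero(m);print(m.sum(),u.min()+x0,u.max()+x0,v.min()+y0,v.max()+y0);return u.mean()+x0,v.mean()+y0
a=red(t,(385,415,230,258));b=red(s,(270,300,235,275));print(a,b)
K=tri(ct,a,cs,b);print('knob',K,proj(ct,K),proj(cs,K))
# head face edges: top face corners from zoom
for z in((236,118),(372,98),(386,208),(250,228)):
    print(onplane(ct,(130+z[0]/5-.4,160+z[1]/5-.4),.175))
for n,uv,z in(('jred',(234,141),.075),('jyel',(282,132),.085),('jblue',(324,142),.07),('jgreen',(444,270),.11),('baub',(154,200),.115)):print(n,onplane(ct,uv,z))
cv2.imwrite('pics/sz2.png',cv2.resize(s[190:310,230:390],None,fx=5,fy=5,interpolation=cv2.INTER_CUBIC))
E
```

```text
guide tri [0.58417071 0.23697144 0.1745711 ] plane [0.58320434 0.2367902  0.175     ] [0.58500914 0.23647091 0.175     ]
handle [0.5656108  0.09383024 0.16418746]
60 396 405 239 246
131 281 289 245 261
(np.float64(400.51666666666665), np.float64(242.8)) (np.float64(285.1297709923664), np.float64(252.64885496183206))
knob [ 0.4540681  -0.34054406  0.1437026 ] [400.52030425 242.90070475] [285.24943521 252.6358726 ]
[0.60654547 0.2775317  0.175     ]
[0.61892806 0.2042964  0.175     ]
[0.55837233 0.19344641 0.175     ]
[0.54624515 0.26616565 0.175     ]
jred [0.75704226 0.14917012 0.075     ]
jyel [0.78511554 0.00303986 0.085     ]
jblue [ 0.76068968 -0.12530643  0.07      ]
jgreen [ 0.37976975 -0.47168671  0.11      ]
baub [0.56683976 0.36126611 0.115     ]
```

View pics/sz2.png

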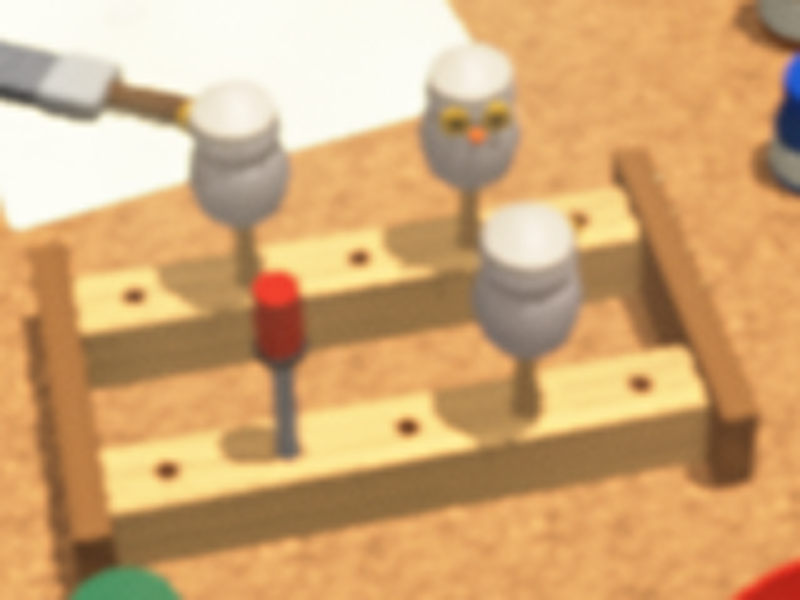

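The guide is at about (0.584,0.237,0.175) with yaw about 0.167 rad, and the crank angle is about −0.71. The knob is at about (0.454,−0.3405). The zoom shows the pin in the near-left hole, with owls one hole-pair away in each direction. I'll hover over it with the wrist camera.

```bash
python3 - <<'E'
from h import *
t0=get_time()
movep([.454,-.3405,.27],[np.pi,0,.13]);print(get_time()-t0,get_tcp_pos(),get_qpos())
c=wristcal();p,d=grab_frame('wrist');im=p[:,:,::-1].copy();cv2.imwrite('pics/w1.png',im)
h=cv2.cvtColor(im,cv2.COLOR_BGR2HSV)
m=(((h[...,0]<8)|(h[...,0]>172))&(h[...,1]>150)&(h[...,2]>70)).astype(np.uint8)
n,l,st,ce=cv2.connectedComponentsWithStats(m)
for i in range(1,n):
    if st[i,4]>50:
        v,u=np.nonzero(l==i);D=d[v,u];print(st[i],ce[i],np.median(D),D.min());
        X=np.array([deproj(c,(a,b),e) for a,b,e in zip(u,v,D)]);zt=np.percentile(X[:,2],95);k=X[:,2]>zt-.004
        print('top z',zt,'top center',X[k].mean(0),(X[k].min(0)+X[k].max(0))/2, X[k].max(0)-X[k].min(0))
E
```

```text
1.0167000000000002 [ 0.45345413 -0.34106763  0.26967988] [-8.53312909e-01  3.88753059e-01  1.17334009e+00 -3.41665934e-04
  1.58003988e+00  5.87642307e-01]
[ 456    0  150   52 5618] [526.48576006  20.80971876] 0.33610725 0.0
top z 0.06977472582677936 top center [ 0.63776703 -0.53652381  0.08235375] [ 0.60242836 -0.47044844  0.23878391] [0.15427645 0.27799289 0.34597791]
[569 161  71  13 380] [603.78947368 166.90789474] 0.26931027 0.0
top z 0.1766095872745949 top center [ 0.51476469 -0.59317241  0.18302301] [ 0.51889579 -0.46678977  0.29227675] [0.01278869 0.27067555 0.23899223]
[ 32 165   9   8  55] [ 35.74545455 168.27272727] 0.41590172 0.41362685
top z 0.001164370405856624 top center [3.94651034e-01 8.47421864e-02 7.43511862e-05] [3.94483312e-01 8.54114136e-02 1.13128376e-05] [0.01115487 0.01295325 0.00417347]
[310 177  23  30 538] [321.50185874 191.69144981] 0.26287234 0.0
top z 0.16042744693133856 top center [ 0.45485491 -0.33740044  0.16106895] [ 0.48433478 -0.33755874  0.28415953] [0.0819107  0.02073773 0.25522668]
[593 183  47  18 231] [614.56709957 190.995671  ] 0.29900128 0.0
top z 0.14501713944697697 top center [ 0.48855389 -0.63930595  0.15318966] [ 0.50525687 -0.49131783  0.27644229] [0.04006653 0.31973168 0.27066116]
```

View pics/w1.png

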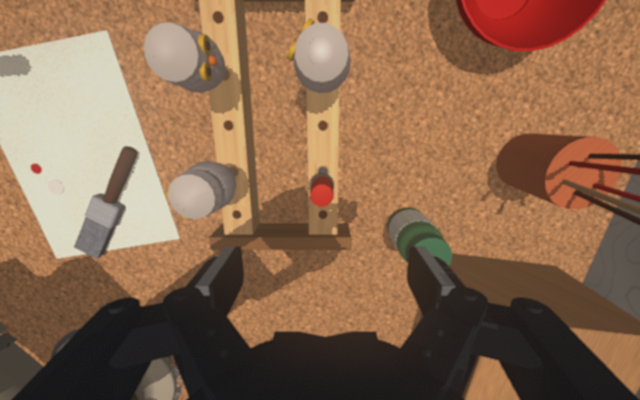

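The wrist view shows the knob at (321,191), with the top disc centred near (321.5,194.8). The rack is aligned with the tool, and the owls and green jar are well clear of the fingers. I'll grasp it now.

```bash
python3 - <<'E'
from h import *
c=wristcal();P=onplane(c,(321.5,194.8),.160);print(P)
x,y=.4545,(P[1]-.3405)/2 if abs(P[1]+.3405)<.006 else P[1]
print(x,y)
R=[np.pi,0,.13]
command_gripper(.06,60)
servo_line([x,y,.19],R);servo_line([x,y,.124],R,.08);print(get_tcp_pos(),get_force())
command_gripper(0,60);print('w',get_grip_width(),get_force(),get_tcp_pos())
servo_line([x,y,.20],R,.1);servo_line([x,y,.33],R,.2);print(get_grip_width(),get_force(),get_time())
p,d=grab_frame('wrist');cv2.imwrite('pics/w2.png',p[:,:,::-1])
p,d=grab_frame('side');cv2.imwrite('pics/s2.png',p[:,:,::-1])
E
```

```text
[ 0.45394162 -0.33798121  0.16      ]
0.4545 -0.33924060310183757
[ 0.45471118 -0.33943906  0.12452923] [-0.62482205  0.02048745  0.4360119 ]
w 0.02180106718482061 [0.04576897 1.86339603 4.89070999] [ 0.45459642 -0.33908922  0.12444166]
0.021579011368814044 [ 0.97002056 -1.33303002 -1.95079371] 5.3833
```

View pics/w2.png

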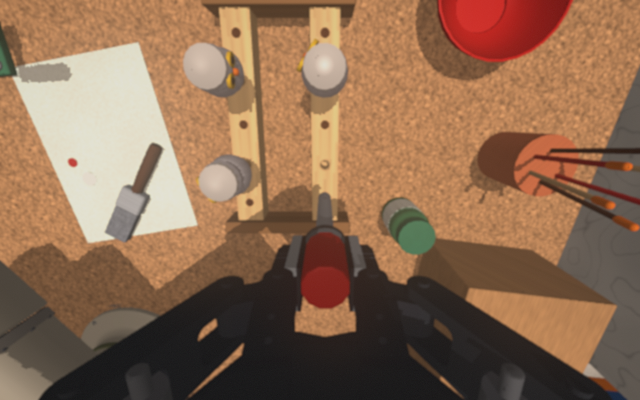

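View pics/s2.png

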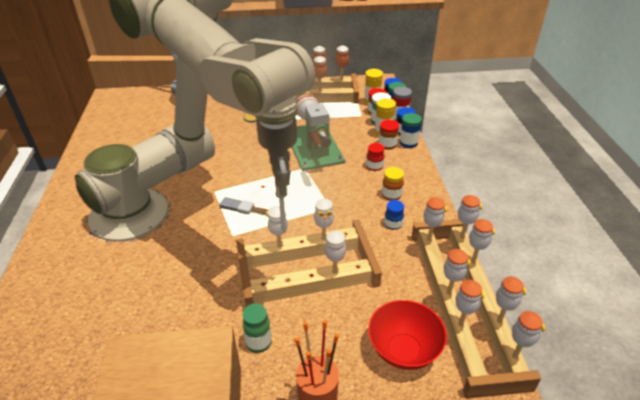

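The pin is held. In the wrist view the knob is at (325,270) and the tip near (324,197), and the side view shows it hanging straight. I'll check where the tip lies in the tool frame.

```bash
python3 - <<'E'
from h import *
c=get_calibration('wrist');Tc=np.linalg.inv(np.array(c['T_tool_cam']));cc=dict(K=c['K'],world_to_cam=Tc)
for z in(.114,.107,.05,.008,.003,0,-.036):
    for x in((-.006,0,.006) if z>.04 else (-.0115,0,.0115)):print(z,x,proj(cc,[x,0,z]).round(1),end=' ')
    print(proj(cc,[0,.006,z]).round(1))
im=cv2.imread('pics/w2.png');cv2.imwrite('pics/w2z.png',cv2.resize(im[180:320,275:375],None,fx=6,fy=4.2,interpolation=cv2.INTER_CUBIC)[:590])
for r in range(192,232,4): print(r,im[r,312:338].mean(1).astype(int))
E
```

```text
0.114 -0.006 [324.9 200.8] 0.114 0 [324.9 194.7] 0.114 0.006 [324.9 188.6] [331.2 194.7]
0.107 -0.006 [324.9 203. ] 0.107 0 [324.9 196.8] 0.107 0.006 [324.9 190.5] [331.4 196.8]
0.05 -0.006 [325.  226.1] 0.05 0 [325.  218.5] 0.05 0.006 [325.  210.8] [333.2 218.5]
0.008 -0.0115 [325.1 261.2] 0.008 0 [325.1 243.7] 0.008 0.0115 [325.1 225.6] [335.3 243.7]
0.003 -0.0115 [325.1 265.5] 0.003 0 [325.1 247.6] 0.003 0.0115 [325.1 228.9] [335.6 247.6]
0 -0.0115 [325.1 268.2] 0 0 [325.1 250. ] 0 0.0115 [325.1 231.1] [335.8 250. ]
-0.036 -0.0115 [325.2 310.2] -0.036 0 [325.3 288. ] -0.036 0.0115 [325.3 264.6] [339. 288.]
192 [108 113 117 117 118 120 133 156 168 160 143 129 123 124 136 152 167 175
 180 181 179 176 175 175 172 163]
196 [104 112 116 118 119 116 104  91  86  87  89  90  90  91  92  91  90 105
 137 165 174 175 175 175 173 162]
200 [103 113 116 118 118 111 100  89  87  89  91  93  93  94  94  92  91  90
  97 110 117 116 116 118 117 110]
204 [103 112 116 118 115 106  93  87  88  90  91  92  93  94  93  93  91  90
  93 104 113 116 117 117 115 108]
208 [107 114 117 119 115 102  90  86  87  89  90  91  93  92  93  92  92  90
  90 100 109 116 117 117 112 100]
212 [ 97 112 117 118 110  98  88  86  87  89  90  90  91  92  92  92  92  89
  89  95 107 115 117 116 110  93]
216 [ 90 108 117 116 106  92  83  80  81  83  85  88  89  90  91  90  89  88
  85  89 101 120 143 147 129  94]
220 [ 74  84  89  88  85  81  80  79  80  81  81  81  80  81  82  81  81  80
  79  83  98 117 125 124 111  90]
224 [ 76  76  76  78  79  80  78  76  75  72  72  71  70  72  72  72  73  75
  76  77  85  99 109 112 112 111]
228 [65 60 55 54 54 55 60 64 67 68 70 71 73 73 72 72 71 69 66 64 62 61 60 66
 74 85]
```

View pics/w2z.png

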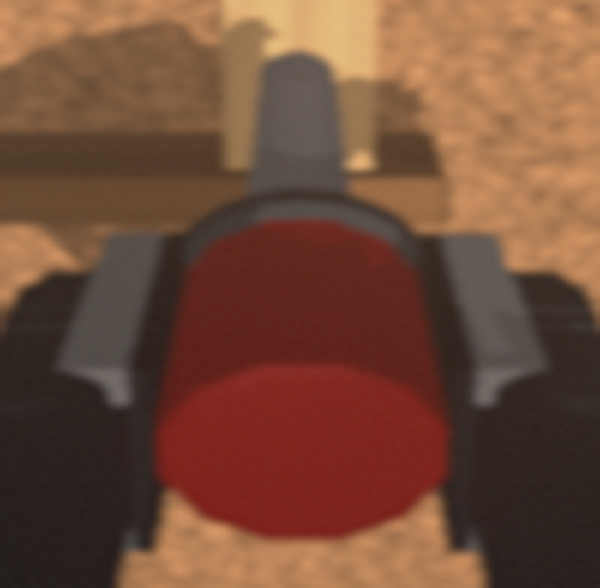

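The pin is straight in the grasp, with the tip about 1 mm or less off axis. I'll carry it over the guide.

```bash
python3 - <<'E'
from h import *
movep([.584,.2368,.335],[np.pi,0,.17]);print(get_tcp_pos(),get_time(),get_qpos())
servo_line([.584,.2368,.305],max_speed=.1);pause(.2)
print(get_tcp_pos(),get_eef_rot(),get_grip_width(),get_force())
c=wristcal();np.save('pics/c3.npy',c['world_to_cam'])
for n in('wrist','side','top'):
    p,d=grab_frame(n);cv2.imwrite(f'pics/{n}3.png',p[:,:,::-1])
w=cv2.imread('pics/wrist3.png');s=cv2.imread('pics/side3.png')
cv2.imwrite('pics/w3z.png',cv2.resize(w[130:230,270:380],None,fx=6,fy=6,interpolation=cv2.INTER_CUBIC))
cv2.imwrite('pics/s3z.png',cv2.resize(s[60:150,270:360],None,fx=6,fy=6,interpolation=cv2.INTER_CUBIC))
E
```

```text
[0.58435535 0.23584794 0.33499729] 7.6 [ 1.96121198e-01  4.91884219e-01  8.23487792e-01 -1.78648769e-04
  1.82620492e+00  1.59824139e+00]
[0.58420622 0.23676931 0.3058045 ] [-3.14155044e+00 -1.44315043e-03  1.69858490e-01] 0.021566509811694546 [ 0.73927251 -0.84207574 -0.94465772]
```

View pics/w3z.png

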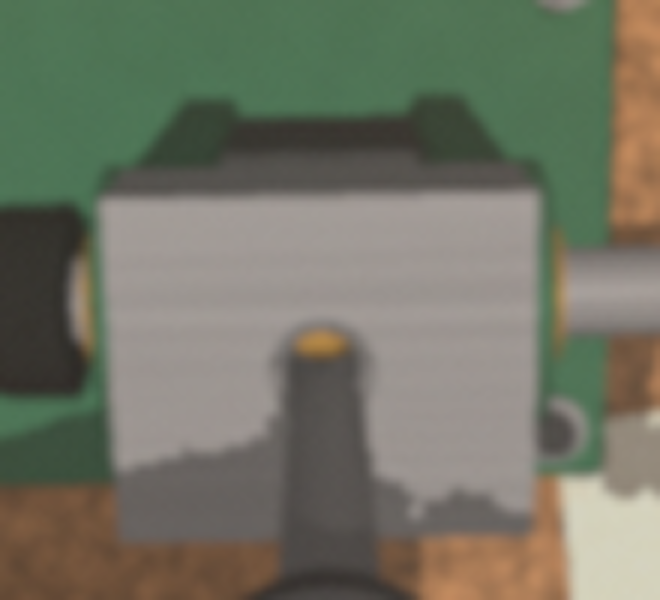

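View pics/s3z.png

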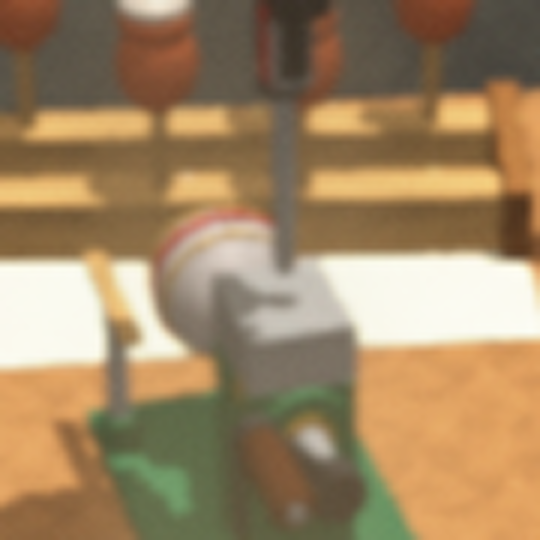

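View pics/wrist3.png

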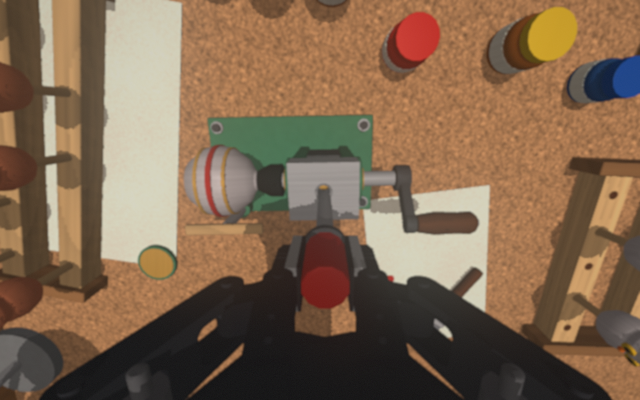

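The wrist zoom shows the mouth at columns 315.2–331.6 (centre about 323.2), with its far edge at row 183.3. The pin's tip is at about column 323.6, so it is nearly aligned sideways. I'll compute the fore-aft offset.

```bash
python3 - <<'E'
from h import *
c=dict(K=get_calibration('wrist')['K'],world_to_cam=np.load('pics/c3.npy'))
# ray/plane estimates
print('far edge',onplane(c,(323.2,183.3),.175),'L',onplane(c,(315.2,190),.175),'R',onplane(c,(331.4,190),.175))
x=np.array([np.cos(.17),np.sin(.17),0]);print('centre via far edge',onplane(c,(323.2,183.3),.175)-.0082*x)
# tip far visible edge row in zoom y~355 -> 189
cc=dict(K=c['K'],world_to_cam=np.linalg.inv(np.array(get_calibration('wrist')['T_tool_cam'])))
print(proj(cc,[.0035,0,.114]),proj(cc,[.006,0,.107]))
w=cv2.imread('pics/wrist3.png')
print(w[178:200,323].tolist())
s=cv2.imread('pics/side3.png');cs=get_calibration('side');ct=get_calibration('top')
tip=np.array(get_tcp_pos())-[0,0,.114];print('tip exp',tip,proj(cs,tip),'guide',proj(cs,[.5835,.2368,.175]))
t=cv2.imread('pics/top3.png');cv2.imwrite('pics/t3z.png',t[150:240,130:290].repeat(4,0).repeat(4,1))
# face corners wrist
for z in((98,195),(540,190),(530,527),(120,540)):print(onplane(c,(270+z[0]/6-.4,130+z[1]/6-.4),.175))
E
```

```text
far edge [0.59115927 0.2396946  0.175     ] L [0.5829569  0.24648896 0.175     ] R [0.58571644 0.23037839 0.175     ]
centre via far edge [0.58307748 0.23830731 0.175     ]
[324.91748867 191.18915561] [324.92608752 190.54244437]
[[145, 148, 156], [143, 147, 154], [145, 149, 156], [149, 153, 160], [146, 150, 156], [133, 137, 142], [114, 125, 138], [92, 128, 159], [76, 134, 175], [69, 129, 171], [62, 110, 144], [61, 87, 109], [66, 75, 83], [72, 75, 78], [75, 77, 80], [77, 80, 84], [78, 80, 84], [78, 81, 85], [79, 83, 86], [78, 81, 85], [77, 81, 84], [79, 82, 85]]
tip exp [0.58406147 0.23683364 0.19137891] [317.34060703 105.32521534] guide [317.21664031 109.8731663 ]
[0.60601475 0.27926441 0.175     ]
[0.61901536 0.20826006 0.175     ]
[0.56136922 0.19803079 0.175     ]
[0.54700972 0.26768502 0.175     ]
```

The estimates agree to about 1 mm, and taper plus chamfer gives about 3 mm of capture. I'll lower it in small, force-checked steps and trim sideways against any lateral force.

```bash
python3 - <<'E'
from h import *
p=np.array([.584,.2370,.305]);f0=np.array(get_force());print(f0,get_time())
for z in [.298,.292,.289,.286,.283,.280,.277,.274,.27,.266,.262,.259,.2565]:
    p[2]=z;servo_line(p,max_speed=.05);f=np.array(get_force())-f0;print(z,f.round(1),np.array(get_tcp_pos()).round(4))
    if abs(f[2])>12: print('stop');break
    if np.linalg.norm(f[:2])>4: p[:2]+=f[:2]/np.linalg.norm(f[:2])*min(.0006,np.linalg.norm(f[:2])*5e-5)
print(get_time(),get_grip_width())
for n in('wrist','side'):
    q,d=grab_frame(n);cv2.imwrite(f'pics/{n}4.png',q[:,:,::-1])
w=cv2.imread('pics/wrist4.png');s=cv2.imread('pics/side4.png')
cv2.imwrite('pics/z4.png',np.hstack([cv2.resize(w[130:230,270:370],(400,400)),cv2.resize(s[60:150,270:360],(400,400))]))
E
```

```text
[-0.6048625   0.41576829 -0.83869494] 8.4
0.298 [-0.1 -0.3 -0.1] [0.5838 0.237  0.2974]
0.292 [ 0.6  0.  -0.5] [0.5839 0.237  0.2915]
0.289 [ 1.1 -0.2 -0.2] [0.584  0.237  0.2888]
0.286 [ 0.3 -1.2 -0. ] [0.5839 0.237  0.2858]
0.283 [ 0.8 -1.1 -0.3] [0.5839 0.237  0.2828]
0.28 [ 1.3 -1.  -0.3] [0.5839 0.237  0.2797]
0.277 [ 0.5 -0.8 -0.5] [0.5839 0.237  0.2767]
0.274 [-0.2 -0.3 -0.6] [0.5839 0.237  0.2737]
0.27 [ 1.6 -0.6 -0.4] [0.5839 0.237  0.2696]
0.266 [ 0.7  0.1 -0.2] [0.5839 0.237  0.2657]
0.262 [ 0.9  0.2 -0.5] [0.5839 0.237  0.2616]
0.259 [-0.1 -0.1 -0.7] [0.584  0.237  0.2588]
0.2565 [ 0.1 -0.  -1.7] [0.5839 0.237  0.2563]
11.7083 0.0215387420542442
```

View pics/z4.png

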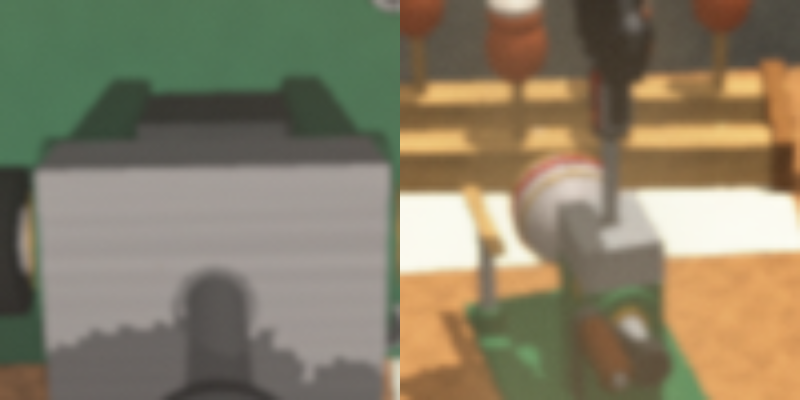

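The pin entered freely to about 32 mm with almost no force, which puts the guide at (0.584,0.237). I'll lower it 2 mm more, release, and move over the crank handle to look.

```bash
python3 - <<'E'
from h import *
servo_line([.584,.237,.2545],max_speed=.03);print(get_force())
command_gripper(.06);pause(.2)
servo_line([.584,.237,.345],max_speed=.15)
movep([.567,.092,.29],[np.pi,0,1.745]);pause(.15)
print(get_tcp_pos(),get_eef_rot(),get_qpos(),get_time())
c=wristcal();np.save('pics/c5.npy',c['world_to_cam'])
p,d=grab_frame('wrist');cv2.imwrite('pics/w5.png',p[:,:,::-1]);np.save('pics/d5.npy',d)
q,_=grab_frame('side');cv2.imwrite('pics/s5.png',cv2.resize(q[60:160,260:400],None,fx=5,fy=5)[:,:,::-1])
E
```

```text
[-0.85252845  1.24777418 -1.60186835]
[0.56702253 0.0922253  0.28997847] [ 3.14159129e+00 -3.23979028e-05  1.74495623e+00] [-4.47668231e-02  3.92296463e-01  1.11048307e+00  3.19956130e-05
  1.63881882e+00 -2.18924550e-01] 15.2083
```

View pics/w5.png

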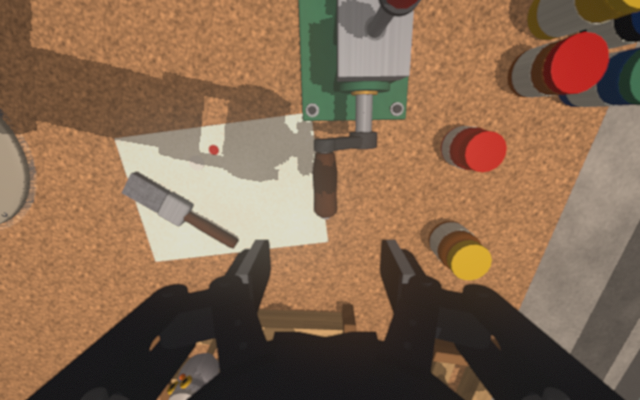

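View pics/s5.png

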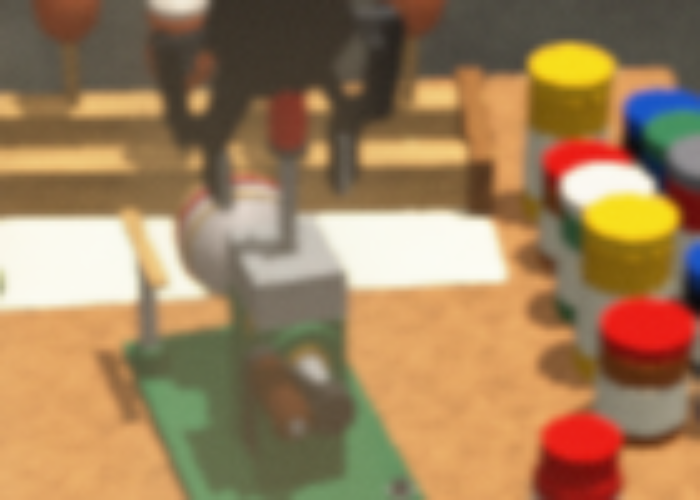

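The pin stands in the guide (the red knob shows at the top of the wrist view). The handle runs from (322,152) to (326,216) and the arm's shaft end is at (368,140). I'll measure the handle and the spindle direction.

```bash
python3 - <<'E'
from h import *
c=dict(K=get_calibration('wrist')['K'],world_to_cam=np.load('pics/c5.npy'))
d=np.load('pics/d5.npy');im=cv2.imread('pics/w5.png')
for v in range(150,222,6):
    row=im[v,300:350].mean(1); u=np.nonzero(row<95)[0]+300
    if len(u): 
        m=(u.min()+u.max())/2; dd=d[v,int(m)]; P=deproj(c,(m,v),dd);print(v,u.min(),u.max(),round(float(dd),4),P.round(4))
for uv in((364,112),(364,100)):P=deproj(c,uv,d[uv[1],uv[0]]);print('spindle',P.round(4),onplane(c,uv,.122).round(4))
E
```

```text
150 315 336 0.2623 [0.56   0.1333 0.1677]
156 315 334 0.2645 [0.5601 0.1275 0.1672]
162 314 335 0.266 [0.5611 0.1219 0.1673]
168 313 336 0.2671 [0.5621 0.1163 0.1678]
174 313 336 0.2668 [0.563  0.111  0.1697]
180 314 336 0.2698 [0.5645 0.105  0.1685]
186 314 336 0.2705 [0.5655 0.0994 0.1695]
192 315 335 0.2747 [0.5667 0.0928 0.1671]
198 315 336 0.276 [0.5682 0.087  0.1675]
204 315 336 0.2768 [0.5692 0.0812 0.1685]
210 315 336 0.2774 [0.5703 0.0754 0.1696]
216 321 330 0.2837 [0.5717 0.0676 0.1654]
spindle [0.5941 0.1743 0.1234] [0.5943 0.1743 0.122 ]
spindle [0.5916 0.186  0.1231] [0.5918 0.1861 0.122 ]
```

The handle line gives spindle yaw of about 0.19 and crank angle of about −0.81. That agrees with the guide-based axis at (0.609,0.104). I'll grip the handle.

```bash
cat >> h.py <<'E'
YAW=.185;X=np.array([np.cos(YAW),np.sin(YAW),0]);Y=np.array([-np.sin(YAW),np.cos(YAW),0]);Z=np.array([0,0,1.])
G=np.array([.584,.237,.175]);AX=np.array([*(G-.138*Y)[:2],.115])
def arc(a,r=.06): return AX+r*np.sin(a)*X+(r*np.cos(a)-.019)*Z
def tang(a): return np.cos(a)*X-np.sin(a)*Z
RC=[np.pi,0,YAW+np.pi/2]
E
python3 - <<'E'
from h import *
a=-.81;p=arc(a);print(p)
servo_line(p+[0,0,.07],RC);servo_line(p,RC,.1);f0=np.array(get_force());print(f0,get_tcp_pos())
command_gripper(0,30);print('w',get_grip_width(),get_force(),get_time())
q,_=grab_frame('wrist');cv2.imwrite('pics/w6.png',q[:,:,::-1])
E
```

```text
[0.56666893 0.09336099 0.13736991]
[ 0.96720891  0.13569762 -0.73565247] [0.5670632  0.09336791 0.13810069]
w 0.023778521031838307 [-1.83800366 -0.19839665  2.76312137] 17.275
```

View pics/w6.png

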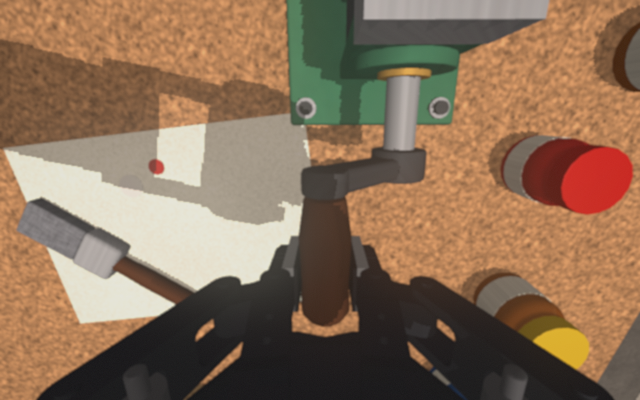

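The handle is pinched squarely, at about (325,260). I'll turn it in small steps and watch the tangential force.

```bash
python3 - <<'E'
from h import *
a=-.81;f0=np.array(get_force())*0;log=[]
while a<1.5:
    a+=.06;servo_line(arc(a),RC,.05)
    f=np.array(get_force());t=f@tang(a);n=f@(np.sin(a)*X+np.cos(a)*Z);log.append((round(a,2),round(t,1),round(n,1),round(f@Y,1)))
    if t<-8 or np.linalg.norm(f)>20: print('stop');break
print(*log);print(get_time(),get_grip_width(),get_tcp_pos())
for n in('wrist','side'):
    q,d=grab_frame(n);cv2.imwrite(f'pics/{n}7.png',q[:,:,::-1])
s=cv2.imread('pics/side7.png');cv2.imwrite('pics/s7.png',cv2.resize(s[40:180,240:400],None,fx=4,fy=4))
E
```

```text
stop
(-0.75, np.float64(-0.7), np.float64(5.5), np.float64(-0.5)) (-0.69, np.float64(0.1), np.float64(7.0), np.float64(-0.4)) (-0.63, np.float64(-1.0), np.float64(6.9), np.float64(0.4)) (-0.57, np.float64(0.5), np.float64(6.3), np.float64(0.3)) (-0.51, np.float64(-0.8), np.float64(6.2), np.float64(0.2)) (-0.45, np.float64(0.4), np.float64(5.7), np.float64(0.1)) (-0.39, np.float64(0.4), np.float64(6.0), np.float64(1.0)) (-0.33, np.float64(-0.1), np.float64(5.0), np.float64(0.8)) (-0.27, np.float64(0.1), np.float64(4.9), np.float64(1.0)) (-0.21, np.float64(1.1), np.float64(3.6), np.float64(1.1)) (-0.15, np.float64(0.6), np.float64(4.1), np.float64(1.3)) (-0.09, np.float64(0.5), np.float64(3.6), np.float64(0.7)) (-0.03, np.float64(0.9), np.float64(3.2), np.float64(2.0)) (0.03, np.float64(1.3), np.float64(1.8), np.float64(2.3)) (0.09, np.float64(0.8), np.float64(1.2), np.float64(3.0)) (0.15, np.float64(0.8), np.float64(0.8), np.float64(2.9)) (0.21, np.float64(1.1), np.float64(0.7), np.float64(4.9)) (0.27, np.float64(0.7), np.float64(-1.3), np.float64(4.2)) (0.33, np.float64(1.3), np.float64(-1.1), np.float64(4.0)) (0.39, np.float64(1.6), np.float64(-2.1), np.float64(4.0)) (0.45, np.float64(3.1), np.float64(-2.2), np.float64(5.0)) (0.51, np.float64(1.7), np.float64(-2.4), np.float64(5.2)) (0.57, np.float64(1.4), np.float64(-2.3), np.float64(4.3)) (0.63, np.float64(-3.9), np.float64(-1.9), np.float64(4.5)) (0.69, np.float64(-19.4), np.float64(-2.6), np.float64(4.4))
23.575 0.023805796211307684 [0.64468871 0.10805916 0.14350603]
```

View pics/s7.png

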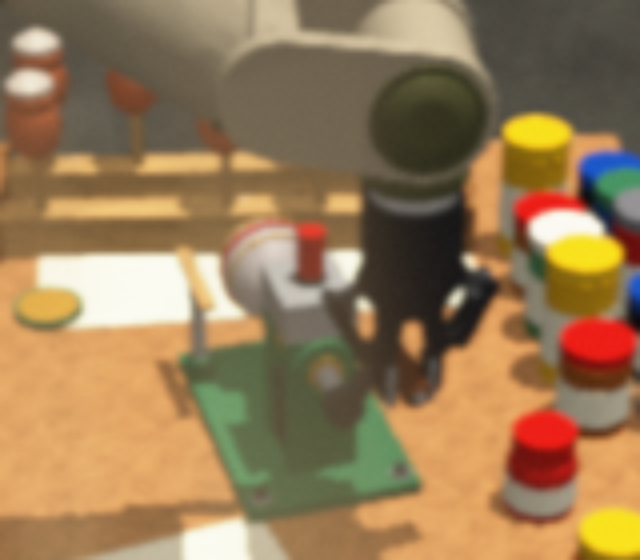

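View pics/wrist7.png

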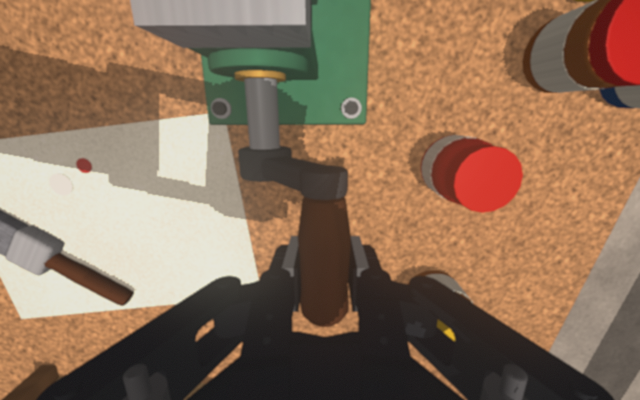

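The force jumped to −19 N at 0.69 rad, and the side view shows the knob has dropped near the head, so the pin fell in. I'll back off to relieve the crank, release it, and inspect the pin.

```bash
python3 - <<'E'
from h import *
for a in(.63,.585):
    servo_line(arc(a),RC,.05);f=np.array(get_force());print(a,f@tang(a),f)
command_gripper(.055);servo_line(arc(.585)+[0,0,.06],RC,.12);servo_line(arc(.585)+[0,0,.15],RC,.25)
movep([.584,.237,.32],[np.pi,0,.17]);pause(.15);print(get_time(),get_force(),get_tcp_pos())
c=wristcal();np.save('pics/c8.npy',c['world_to_cam'])
p,d=grab_frame('wrist');cv2.imwrite('pics/w8.png',p[:,:,::-1]);np.save('pics/d8.npy',d)
q,_=grab_frame('side');cv2.imwrite('pics/side8.png',q[:,:,::-1]);cv2.imwrite('pics/s8.png',cv2.resize(q[60:160,260:400],None,fx=5,fy=5,interpolation=cv2.INTER_CUBIC)[:,:,::-1])
im=p[:,:,::-1].copy();h=cv2.cvtColor(im,cv2.COLOR_BGR2HSV)
m=(((h[...,0]<8)|(h[...,0]>172))&(h[...,1]>150)&(h[...,2]>60)).astype(np.uint8);m[:, :280]=0;m[:,370:]=0
n,l,st,ce=cv2.connectedComponentsWithStats(m)
for i in range(1,n):
    if st[i,4]>100:
        v,u=np.nonzero((l==i)&(d>.05));X3=np.array([deproj(c,(a,b),e) for a,b,e in zip(u,v,d[v,u])]);print(st[i],ce[i],np.percentile(X3[:,2],[5,25,50,75,90,95]).round(4))
        k=X3[:,2]>np.percentile(X3[:,2],90)-.004;print(np.median(X3[k],0))
E
```

```text
0.63 -5.614093624255457 [-6.02332814  3.35703016  2.2559764 ]
0.585 -0.6599042491846356 [-2.40087862  4.92727563 -0.99953465]
27.475 [ 0.13874481 -0.69235412  0.72014823] [0.58411414 0.23675447 0.31979192]
[312 186  23  24 437] [323.01830664 197.3798627 ] [0.217  0.2178 0.2183 0.2188 0.2193 0.2196]
[0.58480886 0.23862152 0.2183339 ]
```

View pics/w8.png

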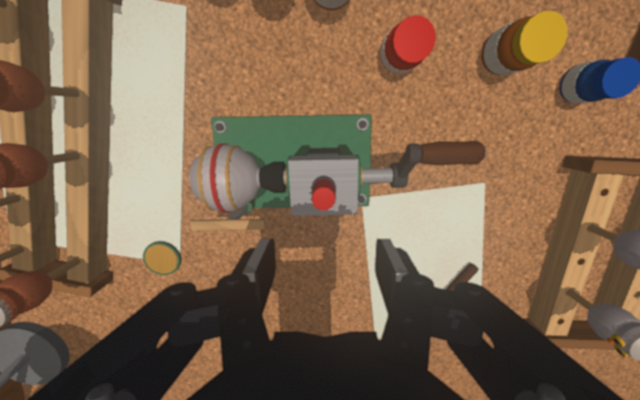

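View pics/s8.png

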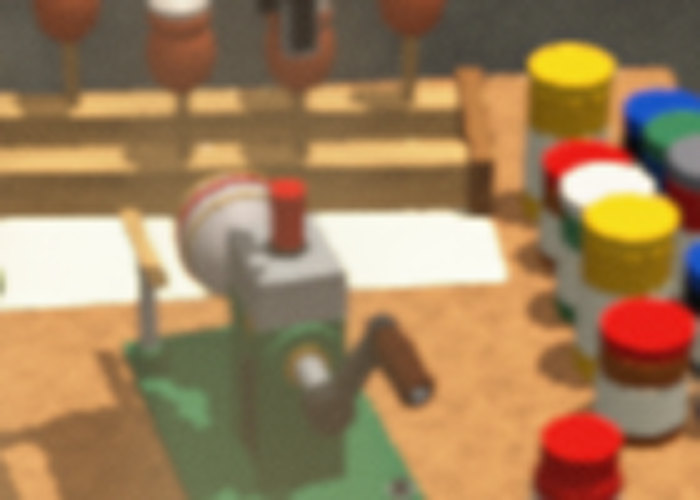

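The knob top is at z = 0.2183, and 0.219 is fully home, with the flange against the head. I'll press lightly on the knob with shut fingertips to confirm.

```bash
python3 - <<'E'
from h import *
command_gripper(0,40)
servo_line([.584,.237,.235],[np.pi,0,.17],.15);f0=np.array(get_force());print(f0,get_tcp_pos())
z=.225
while z>.205:
    servo_line([.584,.237,z],max_speed=.04);f=np.array(get_force())-f0;print(round(z,4),f.round(1),round(get_tcp_pos()[2],4))
    if f[2]>14: break
    z-=.001
servo_line([.584,.237,.26],max_speed=.1);servo_line([.584,.237,.36],max_speed=.2)
movep([.45,.10,.36],[np.pi,0,.17]);pause(.3)
print(get_time(),get_tcp_pos())
for n in('side','top'):
    q,d=grab_frame(n);cv2.imwrite(f'pics/{n}9.png',q[:,:,::-1])
s=cv2.imread('pics/side9.png');cv2.imwrite('pics/s9.png',cv2.resize(s[60:160,260:400],None,fx=5,fy=5,interpolation=cv2.INTER_CUBIC))
E
```

```text
[-0.74541355  0.36709224  0.89956723] [0.58436528 0.23708486 0.23602567]
0.225 [ 1.  -0.7 -1.5] 0.2249
0.224 [ 0.8 -0.4  0. ] 0.2241
0.223 [ 1.  -0.  -0.4] 0.2229
0.222 [ 1.  -0.4 -2.1] 0.2219
0.221 [ 0.9  0.1 -1.5] 0.2209
0.22 [ 1.3 -0.4 -1.5] 0.2199
0.219 [0.4 0.2 0.1] 0.2192
0.218 [-0.8 -1.4  5.6] 0.2191
0.217 [-3.2 -1.2 10.7] 0.2191
0.216 [-3.5 -1.1 15.7] 0.219
33.8417 [0.4505424  0.10040264 0.35957654]
```

View pics/s9.png

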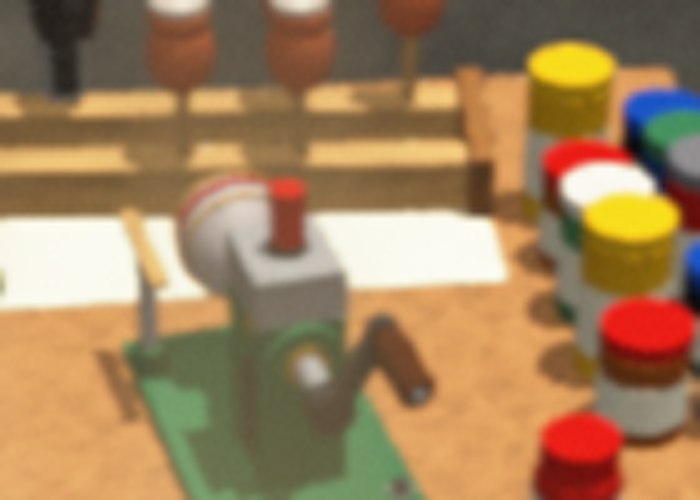

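View pics/side9.png

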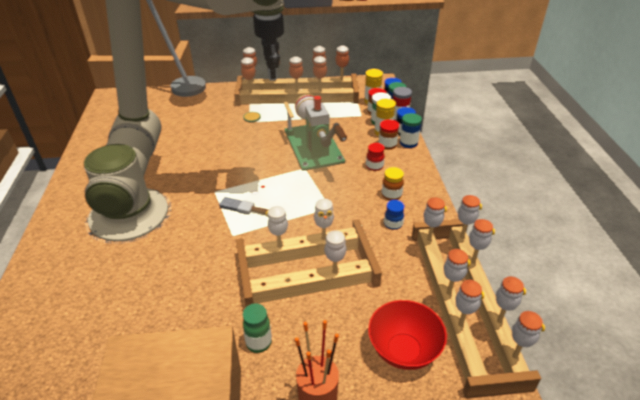

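The knob top stopped the fingertips hard at z = 0.219, exactly the fully home height. The side view shows the flange on the head, with the owls, jars and bauble where they were.

```bash
python3 -c "
from plant import *
hand_in();print(get_time())"
```

```text
the job is handed in; nothing more can be done
the job is handed in; nothing more can be done
```

The spindle is locked and the job is handed in: the pin is through the collar with its flange down on the head. The last clock reading before handing in was about 34 s, against the 64 s limit.

- **Pin into the guide:** I took the pin from the rack and lowered it about 34 mm into the guide hole with almost no sideways force. I released it there, and the side view showed it standing.
- **Crank:** I turned the handle from about −0.81 rad over the top. It blocked at about 0.63–0.69 rad with a 19 N peak, and the side view showed the knob had dropped. I then backed off to about 0.585 rad to take the load off the pin before letting go.
- **Fully home:** The wrist camera's depth reading put the knob top at z = 0.218. Pressing on it with shut fingertips at about 16 N stopped firmly at z = 0.219, the fully home height.
- **Final look:** The side view shows the flange on the head and the owls, jars and bauble apparently unmoved, with the arm clear of everything.

No check failed. The camera estimates of the guide disagreed by about 2 mm, and those of the spindle's direction by 0.07 rad at most. Neither caused trouble.

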